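Gauge the depth of a post holder on the optical table

TASK

Take the orange-headed depth rod out of its blue rack, push it down the bore of the dark post holder past the sprung shoe until it bottoms, gently, without ramming the bottom, and leave it standing there. Then slide the yellow tab of the height gauge so that its middle is level with the top of the rod, recording how much of the rod stays exposed, and let go; do not disturb the other things on the table.

Things in the scene. Friction and masses are not known exactly. Their poses are not given: they have to be found in the camera images.
- holder: Fixed dark metal post holder: 34 x 34 mm square post on a 56 x 80 mm (x, y) base 10 mm thick, top 90 mm above the table. A brass thumbscrew sticks out 18 mm from its +x side, 68 mm up. Origin: centre of its underside, z up
- mouth (a point): Centre of the bore's mouth on top of the holder. The bore is vertical, round, 13.8 mm wide, chamfered 3 mm, blind. Its floor lies 37 to 73 mm below the mouth, not measured: a rubber pad that yields 1 mm per 6 N and springs back. From about 17 mm down a sprung shoe presses the rod to the wall, so it sticks and does not fall to the floor; sliding it takes about 3 to 6 N. Over 25 N on the floor is ramming
- rod_grip (a point): Middle of the orange grip head (18 mm diameter, 34 mm tall, thin black rings) of the loose steel depth rod; 17 mm below the rod's top, 123 mm above its foot, z along the rod to the head. Below the head the rod is 12 mm in diameter. It is 140 mm long, about 0.12 kg, foot chamfered 3 mm, and stands upright in the rack at the start with 3 mm play
- rod_top (a point): Centre of the flat top of the depth rod's head, 140 mm above its foot
- rod_tip (a point): Centre of the rod's foot
- rack: Fixed blue block, 60 x 60 x 40 mm tall, one upright hole 15 mm wide and 30 mm deep in its middle that holds the rod at the start, the foot 10 mm above the table. Origin: centre of its underside
- gauge: Fixed height gauge: grey base 100 mm (x) by 90 mm (y), 16 mm tall, from x = -15 to 85 mm, and a round column, 16 mm thick, 230 mm tall, at x = 55 mm, with black rings every 10 mm. Origin: on the table, straight below a point 30 mm behind (+x) the yellow tab's middle; z up
- pointer (a point): Middle of the yellow grip tab on the gauge's carriage: an upright plate 26 mm (x) by 12 mm (y) by 30 mm tall, open above, pinched across its y faces from above. A red mark on its front edge and a red needle at the column show the height of its middle. A thin arm joins it to the carriage on the column, whose axis is 85 mm behind (+x) this point. Axes turn with the gauge
- carriage (a joint): Height of the gauge's carriage on its column, m: the tab's middle is 85 mm above the table at 0 and rises to 210 mm at 0.125. It slides straight up and down with about 2.5 N of friction and stays where it is left
- lens_c (a point): Bystander: round lens mount on a post with a 44 mm foot, 74 mm tall, loose; the point is half-way up
- driver_c (a point): Bystander: red-handled screwdriver lying down, 160 mm long, loose
- case_c (a point): Bystander: black optics case 70 x 50 x 28 mm, loose; the point is its centre
Things that resemble listed ones, but are neither listed nor needed, are in the scene too. Leave any green look-alike of the part that bears rod_grip alone. Of the things shaped like the gauge, the grey one is meant.

How it is judged:
On the way, in this order (a step that is already met when the one before it is completed fails the run):
1. the rod has entered the bore of the post holder, upright (horizontal distance between rod_tip and mouth below 0.004 m and z of rod_tip in the frame of mouth below -0.012 m and angle between rod_top's own z axis and vertical below 0.1 rad), for 0.05 s.
2. the rod stands on the floor of the bore (within 2 mm) (all of step 1 and distance between rod_tip and bore_floor below 0.007 m), for 0.2 s.
3. the middle of the gauge's yellow tab is within 4 mm of the height of the rod's top (z of rod_top in the frame of pointer between -0.004 and 0.004 m), for 0.2 s.
At the end, for the whole second after the job is handed in: the rod stands in the bore, foot within 2 mm of the bore's floor and within 4 mm of its axis, tilted less than 0.1 rad; the middle of the yellow tab is within 4 mm of the height of the rod's top and at rest; nothing is held (all of step 2 and all of step 3 and velocity of joint carriage between -0.003 and 0.003 m/s); the robot touches nothing.
It fails at once if the rod presses on the floor of the bore with more than 25 N (contact force between rod and bore_floor above 25 N).
It fails at once if the lens mount is pushed more than 30 mm (distance of lens_c from where it was at the start of the episode above 0.03 m).
It fails at once if the screwdriver is pushed more than 30 mm (distance of driver_c from where it was at the start of the episode above 0.03 m).
It fails at once if the optics case is pushed more than 30 mm (distance of case_c from where it was at the start of the episode above 0.03 m).
It also fails if it takes over 67 s, if anything falls off the work surface, if the arm or the gripper's body presses on something with over 40 N, if the wrist force passes 120 N, or if a joint passes its speed limit or range.

ROBOT

A 6-joint arm with a two-finger parallel gripper is mounted at the origin on the work surface. World frame = base frame: x ahead of the robot, y to its left, z up, the work surface at z = 0. Lengths are in m, angles in rad, forces in N, time in s.
With the tool pointing down it reaches from about 0.3 to 0.775 m from the base axis. Payload 14.6 kg.
Tool frame: the origin (TCP) lies at the very end of the fingers, on their centre line; the grasp point (between the pads) lies 19 mm behind it; z points along the fingers, x is the direction in which the jaws open and shut, and the axes are right-handed (so a half turn about z gives the same grasp; the last joint's range is limited). The gripper opens to 94 mm and grips with 3 to 60 N. Pads are 16 mm wide; open, the fingers measure 119 mm over their backs; the gripper's body (75 mm by 177 mm) begins 78 mm behind the grasp point.
Start: joints at [1.124, 0.3, 1.521, -0, 1.321, -0.067], TCP at [0.204, 0.511, 0.184] pointing down, gripper open.
Joint ranges: [-3.03, 3.03], [-0.79, 2.21], [0.23, 2.52], [-1.04, 4.18], [0, 3.07], [-2.55, 2.55]. Speed limits (rad/s): [2.22, 2.22, 2.57, 3.14, 3.14, 3.14].

INTERFACE

Orientations are given as [roll, pitch, yaw] about the fixed x, y, z axes, in that order (R = Rz(yaw) Ry(pitch) Rx(roll)).
In Python, from station import ctrl gives the robot as it stands.
- The arm moves only by the shell command python3 -m inch 'ROWS' [FORCE]. ROWS is JSON, one flat list of numbers, 7 for each row, row after row: the shift along the tool's x, y, z in cm, then the turn, a rotation vector about the tool's x, y, z in rad, then the opening, from 0 (shut) to 1 (fully open). In form: [tx, ty, tz, wx, wy, wz, claw, tx, ty, tz, wx, wy, wz, claw, ...]. A call has 1 to 20 rows; each row shifts and turns the commanded pose from where the row before left it, along the tool's axes as they then stand; what a row does not reach is not made up. A row lasts 1/8 s, in which the tool goes at most 62.5 mm and 10.7 degrees, less where a joint would pass 70% of its speed; a pose out of reach is approached as far as the arm can. A call is refused whole if a number of a shift passes 6.25 or a number of a turn 0.188, either way. A call with a gripper value outside its range is refused whole. The fingers move at their own pace and stop on an object; FORCE is the grip in N (left out, the last holds). Time passes only in rows, so rows that do not move let the fingers close. It gives the time, the measured TCP pose, the force and the opening at its end, in the units of the state.
- ctrl.get_obs(): the state, without advancing time (a new reading comes with each control period).
- ctrl.camera(name): name is "side" or "top"; returns (picture, depth): 400x640x3 uint8, red, green, blue; 400x640 float32, m along the optical axis (not along the pixel's ray), 0 where there is no reading.
- ctrl.camera_params(name): a dict with "vertical_fov" (degrees; the focal length in pixels is half the picture's height over the tangent of half this angle, whatever the lens; pixels are square), "cx", "cy" (the principal point, pixels), "distortion" ([k1, k2, p1, p2, k3] as OpenCV has them; the pictures are not rectified), "camera_from_world" (4x4, takes a point from world to camera coordinates). Camera axes: x right, y down, z forward; pixel columns grow to the right and rows downward; lengths in m; the calibration is good to about 2 mm. A picture is of the moment at which its call begins. camera_params takes no time and is no camera call.
- ctrl.hand_in(): hands the job in, once; it reports no verdict.
Trained networks look in the newest picture that a camera, given by its name, has taken for a name from the list of things; names that differ only in an ending like _2 or _b are one class to them, and where a whole thing is asked for, a point or a joint stands for the part that bears it (a point fixed in the world has none). Each returns a list of dicts, best first, with "score" (0 to 1); they miss things now and then, are a little off and sometimes report something else, mostly with a low value. They report only what shows in the picture. A call takes as long as a camera call. They do not tell look-alikes from the thing itself.
- ctrl.spot_in(camera, label): "bbox" ([centre column, centre row, width, height] in pixels, round what is visible of it).
- ctrl.place_of(camera, label): "centre" ([column, row] in pixels: a listed point, or the origin of a listed thing).
The state is a dict: "time_s": time; "qpos": joint angles; "joint_vel": joint speeds; "tau": joint torques, N m; "ee_pos": TCP position; "eef_rot": TCP orientation; "force": force on the tool from outside, world axes, zero at the start; "moment": the same for the moment, N m; "grip_width": finger opening in m.
Only numpy, scipy, OpenCV 4.12 (cv2) and the standard library are available. Lean on these libraries where they do the work, as an engineer would, in place of code of your own. Each camera call takes 0.05 s, during which the arm holds its last target. There are 200 camera calls.

## Working session

There is one attempt and no reset: what is moved stays moved. The work goes in short steps, Python scripts to look and compute and a shell command to move; the robot and the scene stay as the last step left them, time stands still between calls to the robot, and variables do not carry over. Pictures are saved under pics/ and viewed, about 8 in all and at most 12, crops included, and the job is handed in when it is done.

```bash
mkdir -p pics; ls
cat > h.py <<'E'
import numpy as np, cv2
from station import ctrl
def K(n):
    p=ctrl.camera_params(n); f=200/np.tan(np.radians(p["vertical_fov"])/2)
    return np.array([[f,0,p["cx"]],[0,f,p["cy"]],[0,0,1.]]),np.array(p["distortion"],float),np.array(p["camera_from_world"])
def ray(n,px):
    k,d,T=K(n); u=cv2.undistortPoints(np.array([[px]],float),k,d)[0,0]
    R=T[:3,:3]; return -R.T@T[:3,3], R.T@np.array([u[0],u[1],1.])
def atz(n,px,z):
    o,r=ray(n,px); return o+r*(z-o[2])/r[2]
def atd(n,px,d):
    o,r=ray(n,px); return o+r*d
def proj(n,P):
    k,d,T=K(n); return cv2.projectPoints(np.array(P,float).reshape(-1,1,3),cv2.Rodrigues(T[:3,:3])[0],T[:3,3],k,d)[0].reshape(-1,2)
def shot(n,f):
    im,dp=ctrl.camera(n); cv2.imwrite(f"pics/{f}.png",im[:,:,::-1]); np.save(f"pics/{f}.npy",dp); return im,dp
def state():
    o=ctrl.get_obs(); print({k:np.round(o[k],4).tolist() for k in("time_s","ee_pos","eef_rot","force","grip_width","qpos")})
E
python3 - <<'E'
from h import *
np.set_printoptions(precision=4,suppress=True)
for n in("top","side"):
    im,dp=shot(n,n+"0")
    k,d,T=K(n); print(n,k[0,0],"cam",-T[:3,:3].T@T[:3,3],"fwd",T[2,:3])
    for l in("rod_grip","rod_top","mouth","rack","holder","gauge","pointer","lens_c","driver_c","case_c"):
        for r in ctrl.place_of(n,l)[:3]:
            c=r["centre"]; i,j=int(round(c[1])),int(round(c[0]))
            z=dp[i,j] if 0<=i<400 and 0<=j<640 else 0
            print(l,round(r["score"],2),np.round(c,1),"depthpt",atd(n,c,z))
a=np.vstack([cv2.imread("pics/top0.png"),cv2.imread("pics/side0.png")])
cv2.imwrite("pics/both.png",cv2.resize(a[:],(480,600),interpolation=cv2.INTER_AREA))
state()
E
```

```text
pics
top 491.52454433788824 cam [ 0.4251 -0.0777  1.3345] fwd [ 0.1308  0.0066 -0.9914]
rod_grip 0.63 [286.8 211.4] depthpt [0.5382 0.0089 0.1471]
rod_grip 0.54 [324.7 195.4] depthpt [ 0.5986 -0.0831 -0.0048]
rod_top 0.58 [285.9 206.5] depthpt [0.5496 0.011  0.1526]
rod_top 0.5 [322.1 193.9] depthpt [ 0.5839 -0.0761  0.1368]
mouth 0.68 [205.2 201.2] depthpt [0.5685 0.2276 0.0697]
rack 0.89 [290.8 216.6] depthpt [0.5349 0.0058 0.0386]
holder 0.75 [214.4 204.4] depthpt [0.5592 0.2003 0.0829]
gauge 0.8 [436.4 228.3] depthpt [ 0.5118 -0.3847  0.015 ]
gauge 0.74 [370.1 221.2] depthpt [ 0.5284 -0.2066  0.0109]
pointer 0.52 [445.4 236.1] depthpt [ 0.4871 -0.388   0.0976]
pointer 0.49 [374.2 228.1] depthpt [ 0.5025 -0.2054  0.1274]
lens_c 0.54 [253.3 135.9] depthpt [0.7486 0.1108 0.0529]
driver_c 0.68 [337.4 271.4] depthpt [ 0.3927 -0.1205 -0.0015]
case_c 0.96 [342.  135.7] depthpt [ 0.7582 -0.1273  0.032 ]
case_c 0.63 [288.9 214.7] depthpt [0.54   0.0111 0.0374]
side 376.1931985303462 cam [0.4209 0.5096 0.6321] fwd [ 0.1977 -0.7445 -0.6377]
rod_grip 0.8 [316.8 204.7] depthpt [ 0.5828 -0.066
[... 325 characters left out ...]
 depthpt [0.5437 0.0383 0.0328]
holder 0.94 [279.8 359. ] depthpt [0.563  0.2331 0.0356]
gauge 0.95 [369.3 171.8] depthpt [ 0.496  -0.2073  0.1272]
gauge 0.83 [347.7 209.5] depthpt [0.4209 0.5096 0.6321]
pointer 0.61 [365.6 182.6] depthpt [ 0.5006 -0.1952  0.1037]
lens_c 0.7 [209.4 277.2] depthpt [0.7484 0.1199 0.0517]
driver_c 0.83 [400.4 240.5] depthpt [ 0.3988 -0.1171  0.0157]
driver_c 0.67 [279.7 359.6] depthpt [0.5635 0.2328 0.0327]
case_c 0.81 [258.2 209.3] depthpt [ 0.7465 -0.1186  0.0276]
{'time_s': 1.1, 'ee_pos': [0.2039, 0.5108, 0.1841], 'eef_rot': [3.1416, 0.0, 1.191], 'force': [0.6022, -0.0159, 1.5277], 'grip_width': 0.0938, 'qpos': [1.1244, 0.2999, 1.521, -0.0, 1.3207, -0.0666]}
```

Run:
```python
import cv2,numpy as np
t=cv2.imread("pics/top0.png")[90:310,170:490]; s=cv2.imread("pics/side0.png")[100:400,180:500]
cv2.imwrite("pics/v1.png",cv2.resize(t,None,fx=2.5,fy=2.5,interpolation=cv2.INTER_CUBIC))
cv2.imwrite("pics/v2.png",cv2.resize(s,None,fx=2,fy=2,interpolation=cv2.INTER_CUBIC))
```

```text
(no output)
```

View pics/v1.png

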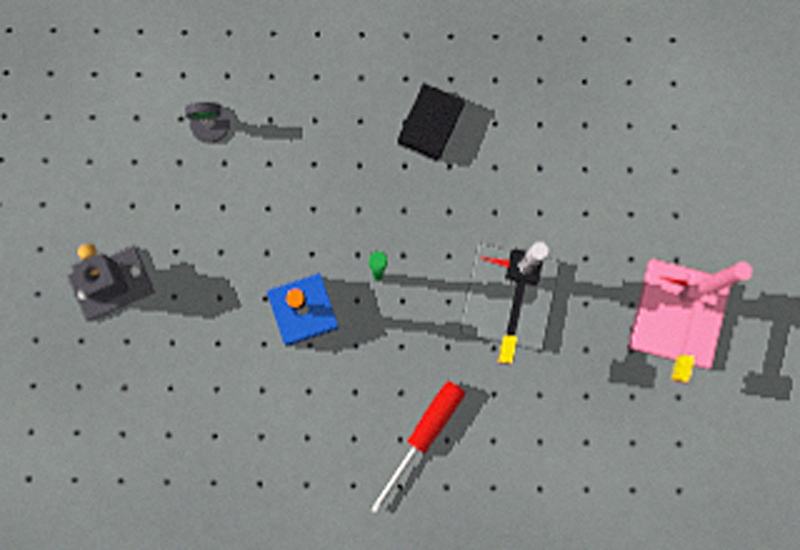

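View pics/v2.png

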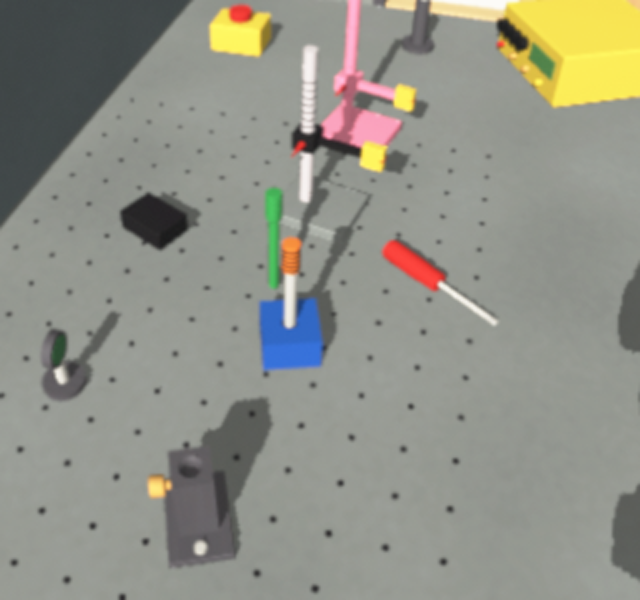

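Top view: the orange rod in the blue rack is at about (288,209), and the green look-alike at (321,195) has no rack. The holder mouth is near (208,198). The grey gauge's tab is at (373,230); the gauge at (443,237) is pink, so it is the decoy. The side view shows the same arrangement, with the orange rod at (325,226). Next I'll measure these precisely.

```bash
cat >> h.py <<'E'
def cloud(n,f,mask):
    dp=np.load(f"pics/{f}.npy"); i,j=np.nonzero(mask&(dp>0.1))
    k,d,T=K(n); u=cv2.undistortPoints(np.stack([j,i],1).astype(float)[:,None],k,d)[:,0]
    P=np.c_[u,np.ones(len(u))]*dp[i,j][:,None]
    return (P-T[:3,3])@T[:3,:3], np.stack([j,i],1)
def hsv(f,lo,hi): return cv2.inRange(cv2.cvtColor(cv2.imread(f"pics/{f}.png"),cv2.COLOR_BGR2HSV),lo,hi)>0
def tri(a,b):
    (o1,r1),(o2,r2)=ray("top",a),ray("side",b)
    s=np.linalg.lstsq(np.c_[r1,-r2],o2-o1,rcond=None)[0]; p,q=o1+s[0]*r1,o2+s[1]*r2
    return (p+q)/2,np.linalg.norm(p-q)
E
python3 - <<'E'
from h import *
np.set_printoptions(precision=4,suppress=True)
def stat(t,P,px):
    print(t,len(P),"px",px.min(0),px.max(0),px.mean(0),"P med",np.median(P,0),"min",np.percentile(P,3,0),"max",np.percentile(P,97,0))
for n in("top","side"):
    f=n+"0"
    box=lambda m,x0,x1,y0,y1:(m&(np.add.outer(np.zeros(400),np.arange(640))>=x0)&(np.arange(640)[None]<=x1)&(np.arange(400)[:,None]>=y0)&(np.arange(400)[:,None]<=y1))
    o=hsv(f,(5,150,120),(16,255,255)); y=hsv(f,(22,130,120),(34,255,255)); b=hsv(f,(105,150,60),(125,255,255))
    ob=(275,300,200,222) if n=="top" else(310,340,212,245)
    yb=(360,385,215,245) if n=="top" else(350,376,165,190)
    m=box(o,*ob);P,px=cloud(n,f,m);stat(n+" orange",P,px)
    top=P[:,2]>np.percentile(P[:,2],95)-.004; print("  top part",P[top].mean(0),px[top].mean(0),top.sum())
    P,px=cloud(n,f,box(y,*yb));stat(n+" yellow",P,px)
    top=P[:,2]>np.percentile(P[:,2],95)-.004; print("  top part",P[top].mean(0),px[top].mean(0),top.sum(), cv2.minAreaRect(P[top][:,:2].astype(np.float32)*1000))
    bx=(270,310,195,235) if n=="top" else(300,345,240,290)
    P,px=cloud(n,f,box(b,*bx)); t=abs(P[:,2]-.04)<.006; print("  rack top",P[t].mean(0),cv2.minAreaRect(P[t][:,:2].astype(np.float32)*1000))
    # holder: points with z near .09
    P,px=cloud(n,f,box(np.ones((400,640),bool),185,245,180,225) if n=="top" else box(np.ones((400,640),bool),240,310,315,385))
    t=abs(P[:,2]-.09)<.006; t&=abs(P[:,0]-.567)<.06; print("  holder top",t.sum(),np.median(P[t],0),cv2.minAreaRect(P[t][:,:2].astype(np.float32)*1000),px[t].min(0),px[t].max(0))
t=cv2.imread("pics/top0.png")[185:225,190:240]; s=cv2.imread("pics/side0.png")[315:365,245:305]
t2=cv2.imread("pics/top0.png")[180:240,270:385]
a=cv2.resize(t,(500,400),interpolation=cv2.INTER_NEAREST);a2=cv2.resize(s,(300,250),interpolation=cv2.INTER_NEAREST)
c=np.zeros((400,800,3),np.uint8);c[:,:500]=a;c[:250,500:]=a2;cv2.imwrite("pics/v3.png",c)
E
```

```text
top orange 36 px [285 206] [291 212] [287.8611 209.0278] P med [0.5439 0.0061 0.1493] min [ 0.5366 -0.0009  0.1462] max [0.5511 0.0132 0.153 ]
  top part [0.5443 0.0063 0.1502] [287.8519 208.8148] 27
top yellow 63 px [370 224] [376 234] [372.7302 228.9841] P med [ 0.5006 -0.2027  0.1234] min [ 0.4881 -0.21    0.0895] max [ 0.5135 -0.196   0.1275]
  top part [ 0.499  -0.2027  0.1252] [373.     229.5676] 37 ((499.2813720703125, -203.23707580566406), (11.465744972229004, 25.100515365600586), 77.91950988769531)
  rack top [0.5422 0.006  0.039 ] ((543.7389526367188, 7.003021240234375), (60.12813949584961, 58.60411071777344), 19.743362426757812)
  holder top 152 [0.5693 0.2201 0.0887] ((570.0042114257812, 219.5381317138672), (35.18989562988281, 34.7364387512207), 25.96009635925293) [199 191] [215 208]
side orange 132 px [321 219] [329 236] [324.9697 227.0833] P med [0.544  0.0139 0.1437] min [0.5384 0.0019 0.121 ] max [0.5527 0.0164 0.1518]
  top part [0.5451 0.0091 0.1506] [325.3333 222.0185] 54
side yellow 144 px [360 171] [372 185] [366.0417 177.6458] P med [ 0.5011 -0.198   0.1158] min [ 0.4889 -0.2066  0.0994] max [ 0.5141 -0.1944  0.1277]
  top part [ 0.5013 -0.2006  0.1263] [366.5122 173.3659] 41 ((501.6235656738281, -201.5184326171875), (13.037785530090332, 24.801488876342773), 76.54426574707031)
  rack top [0.5435 0.0136 0.0404] ((545.6102294921875, 8.113773345947266), (58.45735549926758, 62.25310516357422), 20.596736907958984)
  holder top 419 [0.572  0.2221 0.0906] ((572.8096313476562, 219.23773193359375), (34.47118377685547, 36.563385009765625), 25.55234146118164) [264 323] [286 346]
```

View pics/v3.png

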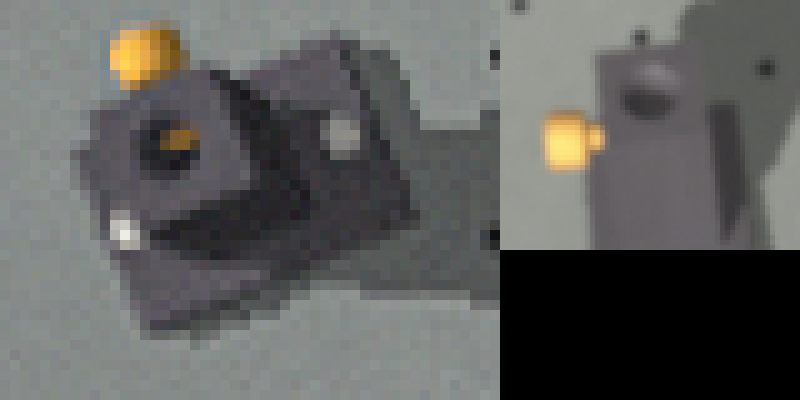

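Crop v3 shows the bore at about (207,199.3) in top and (274.6,333) in side. The rod is at (0.544,0.0065) with its top at z 0.150, which matches the rack centre. The tab is at (0.500,-0.202) with its middle at z 0.111. I'll start with a small lift and a turn to the tab's yaw (1.36), which I'll use throughout.

```bash
cat >> h.py <<'E'
from scipy.spatial.transform import Rotation as Rn
def go(x,y,z):
    o=ctrl.get_obs(); R=Rn.from_euler("xyz",o["eef_rot"]).as_matrix()
    print("to go cm (tool):",np.round(100*R.T@(np.array([x,y,z])-o["ee_pos"]),2))
E
python3 -m inch '[0,0,-1,0,0,-0.084,0.5, 0,0,-1,0,0,-0.084,0.5, 0,0,0,0,0,0,0.5]'
python3 - <<'E'
from h import *
print("mouth top",atz("top",(207,199.3),.09),"side",atz("side",(274.6,333),.09),tri((207,199.3),(274.6,333)))
print("rodtop top",atz("top",(287.85,208.8),.15),"side",atz("side",(325.3,221.5),.15),tri((287.85,208.8),(325.3,221.5)))
state(); go(.5443,.0065,.204)
E
```

```text
time_s: 1.48
ee_pos: [0.204, 0.511, 0.2047]
eef_rot: [3.141, -0.001, 1.359]
force: [-0.2, -0.1, 0.1]
grip_width: 0.0673
mouth top [0.57121491 0.21833206 0.09      ] side [0.57288326 0.21890434 0.09      ] (array([0.57210524, 0.21862159, 0.08966042]), np.float64(0.001727406365560856))
rodtop top [0.54431708 0.006283   0.15      ] side [0.54566682 0.00708172 0.15      ] (array([0.5450945 , 0.00643209, 0.14939489]), np.float64(0.00144002339837153))
{'time_s': 1.475, 'ee_pos': [0.204, 0.511, 0.2047], 'eef_rot': [3.1413, -0.0011, 1.3585], 'force': [-0.155, -0.1471, 0.0747], 'grip_width': 0.0673, 'qpos': [1.1244, 0.2845, 1.4926, -0.0, 1.3633, -0.2341]}
to go cm (tool): [-4.215e+01  4.390e+01  3.000e-02]
```

```bash
python3 -m inch '[-3,3.1,0,0,0,0,0.45, -3,3.1,0,0,0,0,0.45, -3,3.1,0,0,0,0,0.45, -3,3.1,0,0,0,0,0.45, -3,3.1,0,0,0,0,0.45, -3,3.1,0,0,0,0,0.45, -3,3.1,0,0,0,0,0.45, -3,3.1,0,0,0,0,0.45, -3,3.1,0,0,0,0,0.45, -3,3.1,0,0,0,0,0.45, -3,3.1,0,0,0,0,0.45, -3,3.1,0,0,0,0,0.45, -3,3.1,0,0,0,0,0.45, -3,3.1,0,0,0,0,0.45, 0,0,0,0,0,0,0.45]'
python3 -c "
from h import *
go(.545,.0065,.114)"
```

```text
time_s: 3.35
ee_pos: [0.5405, 0.007, 0.2031]
eef_rot: [-3.14, 0.0, 1.354]
force: [0.0, -0.2, 0.4]
grip_width: 0.0422
to go cm (tool): [0.06 0.46 8.91]
```

```bash
python3 -m inch '[0,0.2,1,0,0,0,0.45, 0,0.2,2,0,0,0,0.45, 0,0,2,0,0,0,0.45, 0,0,2,0,0,0,0.45, 0,0,1.5,0,0,0,0.45, 0,0,0.4,0,0,0,0.45, 0,0,0,0,0,0,0.45, 0,0,0,0,0,0,0, 0,0,0,0,0,0,0, 0,0,0,0,0,0,0, 0,0,0,0,0,0,0, 0,0,0,0,0,0,0]' 25
```

```text
time_s: 4.85
ee_pos: [0.544, 0.0081, 0.1154]
eef_rot: [3.141, -0.0, 1.359]
force: [0.1, 0.3, 3.4]
grip_width: 0.0171
```

```bash
python3 -m inch '[0,0,-0.5,0,0,0,0, 0,0,-1,0,0,0,0, 0,0,-1,0,0,0,0, 0,0,-1,0,0,0,0, 0,0,-1.5,0,0,0,0, 0,0,-2,0,0,0,0, 0,0,-2,0,0,0,0, 0,0,-2,0,0,0,0, 0,0,-1,0,0,0,0, 0,0,0,0,0,0,0, 0,0,0,0,0,0,0]' 30
python3 -c "
from h import *
shot('top','t1');shot('side','s1')
m=hsv('s1',(5,150,120),(16,255,255));P,px=cloud('side','s1',m);k=(abs(P[:,0]-.545)<.03)&(abs(P[:,1]-.01)<.03);print(k.sum(),np.percentile(P[k],[2,50,98],0))
m=hsv('t1',(5,150,120),(16,255,255));P,px=cloud('top','t1',m);k=(abs(P[:,0]-.545)<.03)&(abs(P[:,1]-.01)<.03);print(k.sum(),np.percentile(P[k],[2,50,98],0) if k.sum() else '')
s=cv2.imread('pics/s1.png')[110:290,250:400];cv2.imwrite('pics/v4.png',cv2.resize(s,(500,600)))
go(.5715,.2186,.242)"
```

```text
time_s: 6.22
ee_pos: [0.5436, 0.0081, 0.2344]
eef_rot: [-3.14, 0.0, 1.359]
force: [-0.2, -0.1, -1.2]
grip_width: 0.0172
49 [[0.53857659 0.01309727 0.23854259]
 [0.54484744 0.0154593  0.24465044]
 [0.55125265 0.01763484 0.25148221]]
0 
to go cm (tool): [21.17 -1.7  -0.76]
```

View pics/v4.png

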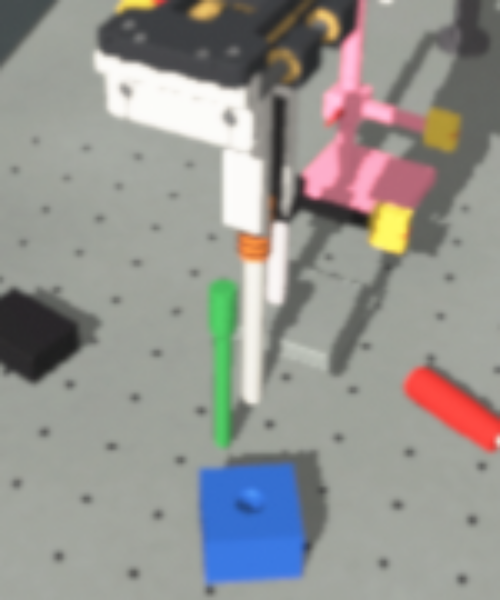

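Crop v4 shows the orange rod hanging vertical in the jaws, foot at side pixel (325.6,230.6), and the rack empty. Next I move it over the holder and check alignment there.

```bash
python3 -m inch '[1,-0.1,-0.4,0,0,0,0, 2,-0.15,-0.4,0,0,0,0, 3,-0.25,0,0,0,0,0, 3,-0.25,0,0,0,0,0, 3,-0.25,0,0,0,0,0, 3,-0.25,0,0,0,0,0, 3,-0.25,0,0,0,0,0, 2.2,-0.2,0,0,0,0,0, 1,-0.1,0,0,0,0,0, 0,0,0,0,0,0,0, 0,0,0,0,0,0,0]'
python3 -c "
from h import *
state();go(.5705,.2186,.242)
shot('top','t2');shot('side','s2')
e=ctrl.get_obs()['ee_pos'];print(proj('side',[[e[0]+.001,e[1],e[2]-.1054],[.5715,.2186,.09]]))
for n in('top','side'):
  for l in('rod_tip','mouth','rod_grip'):
    print(n,l,[(round(r['score'],2),np.round(r['centre'],1).tolist()) for r in ctrl.place_of(n,l)[:2]])
s=cv2.imread('pics/s2.png')[180:380,210:340];t=cv2.imread('pics/t2.png')[160:230,170:240]
c=np.zeros((600,800,3),np.uint8);c[:,:390]=cv2.resize(s,(390,600),interpolation=cv2.INTER_CUBIC);c[:400,400:]=cv2.resize(t,(400,400));cv2.imwrite('pics/v5.png',c)"
```

```text
time_s: 7.7
ee_pos: [0.5709, 0.2185, 0.2432]
eef_rot: [3.141, 0.0, 1.358]
force: [0.1, 0.1, -1.6]
grip_width: 0.0167
{'time_s': 7.7, 'ee_pos': [0.5709, 0.2185, 0.2432], 'eef_rot': [3.1415, 0.0001, 1.3583], 'force': [0.145, 0.1336, -1.6209], 'grip_width': 0.0167, 'qpos': [0.3057, 0.4052, 1.2441, -0.0002, 1.4922, -1.0526]}
to go cm (tool): [ 0.01 -0.04  0.12]
[[272.87911626 316.08772823]
 [275.48111667 333.04844739]]
top rod_tip [(0.45, [319.5, 201.8]), (0.22, [215.4, 203.4])]
top mouth [(0.75, [209.8, 198.0]), (0.72, [338.2, 269.8])]
top rod_grip [(0.44, [323.6, 194.6]), (0.26, [336.2, 271.0])]
side rod_tip [(0.65, [315.6, 243.3]), (0.63, [273.8, 315.0])]
side mouth [(0.74, [273.9, 331.8])]
side rod_grip [(0.55, [316.0, 202.0])]
```

View pics/v5.png

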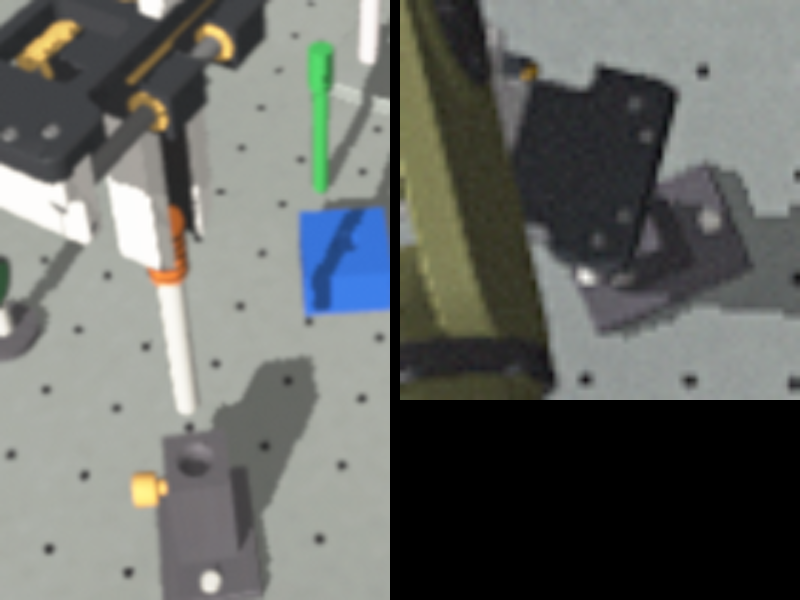

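Crop v5 shows the rod foot at side pixel (272,317), directly above the mouth at (275,333) and in line with it. I'll descend to just inside the mouth.

```bash
python3 -m inch '[0,0,1.5,0,0,0,0, 0,0,1.5,0,0,0,0, 0,0,0.7,0,0,0,0, 0,0,0.4,0,0,0,0, 0,0,0.4,0,0,0,0, 0,0,0.4,0,0,0,0, 0,0,0.4,0,0,0,0, 0,0,0.4,0,0,0,0, 0,0,0,0,0,0,0]' 35
```

```text
time_s: 9.22
ee_pos: [0.5707, 0.2191, 0.1858]
eef_rot: [-3.141, 0.0, 1.359]
force: [-0.2, -0.5, -0.7]
grip_width: 0.0167
```

```bash
for i in 1; do python3 -m inch '[0,0,0.3,0,0,0,0, 0,0,0.3,0,0,0,0, 0,0,0,0,0,0,0]'; python3 -m inch '[0,0,0.2,0,0,0,0, 0,0,0.2,0,0,0,0]';python3 -m inch '[0,0,0.2,0,0,0,0, 0,0,0.2,0,0,0,0]';python3 -m inch '[0,0,0.2,0,0,0,0, 0,0,0.2,0,0,0,0]'; done
```

```text
time_s: 9.6
ee_pos: [0.5707, 0.2191, 0.1798]
eef_rot: [-3.141, 0.0, 1.359]
force: [-0.0, -0.4, -0.6]
grip_width: 0.0169
time_s: 9.85
ee_pos: [0.5708, 0.2191, 0.176]
eef_rot: [3.142, 0.0, 1.359]
force: [-0.4, 0.3, -0.8]
grip_width: 0.0171
time_s: 10.1
ee_pos: [0.571, 0.2192, 0.1726]
eef_rot: [3.141, -0.001, 1.359]
force: [-0.2, -0.7, 4.1]
grip_width: 0.017
time_s: 10.35
ee_pos: [0.5709, 0.2192, 0.1681]
eef_rot: [3.141, -0.0, 1.359]
force: [-1.3, -0.5, 2.7]
grip_width: 0.0168
```

```bash
python3 -m inch '[0,0,0.2,0,0,0,0, 0,0,0.2,0,0,0,0]';python3 -m inch '[0,0,0.15,0,0,0,0, 0,0,0.15,0,0,0,0]'
```

```text
time_s: 10.6
ee_pos: [0.5708, 0.2192, 0.164]
eef_rot: [-3.142, -0.0, 1.359]
force: [-1.0, 0.7, 3.5]
grip_width: 0.017
time_s: 10.85
ee_pos: [0.5707, 0.2192, 0.161]
eef_rot: [-3.141, 0.0, 1.359]
force: [-0.8, 0.1, 3.8]
grip_width: 0.0172
```

```bash
python3 -m inch '[0,0,0.1,0,0,0,0, 0,0,0.1,0,0,0,0, 0,0,0.1,0,0,0,0]' | egrep 'pos|force|wid'
```

```text
ee_pos: [0.5708, 0.2191, 0.1581]
force: [-0.4, 0.6, 2.4]
grip_width: 0.0172
```

```bash
python3 -m inch '[0,0,0.1,0,0,0,0, 0,0,0.1,0,0,0,0, 0,0,0.1,0,0,0,0]' | egrep 'pos|force|wid'
```

```text
ee_pos: [0.5708, 0.2191, 0.1551]
force: [0.1, 0.4, 3.4]
grip_width: 0.0172
```

```bash
python3 -m inch '[0,0,0.1,0,0,0,0, 0,0,0.1,0,0,0,0, 0,0,0.1,0,0,0,0]' | egrep 'pos|force|wid'
```

```text
ee_pos: [0.5708, 0.2191, 0.1521]
force: [-0.9, -0.1, 2.2]
grip_width: 0.0166
```

```bash
python3 -m inch '[0,0,0.1,0,0,0,0, 0,0,0.1,0,0,0,0, 0,0,0.1,0,0,0,0]' | egrep 'pos|force|wid'
```

```text
ee_pos: [0.5708, 0.2192, 0.1491]
force: [-0.7, -0.3, 2.2]
grip_width: 0.0169
```

```bash
python3 -m inch '[0,0,0.1,0,0,0,0, 0,0,0.1,0,0,0,0, 0,0,0.1,0,0,0,0]' | egrep 'pos|force|wid'
```

```text
ee_pos: [0.5708, 0.2192, 0.1461]
force: [-1.2, 0.1, 3.2]
grip_width: 0.017
```

```bash
python3 -m inch '[0,0,0.1,0,0,0,0, 0,0,0.1,0,0,0,0, 0,0,0.1,0,0,0,0]' | egrep 'pos|force|wid'
```

```text
ee_pos: [0.5708, 0.2192, 0.1431]
force: [-0.5, -0.7, 2.8]
grip_width: 0.0169
```

```bash
python3 -m inch '[0,0,0.1,0,0,0,0, 0,0,0.1,0,0,0,0, 0,0,0.1,0,0,0,0]' | egrep 'pos|force|wid'
```

```text
ee_pos: [0.5708, 0.2192, 0.1401]
force: [-1.5, 0.3, 2.9]
grip_width: 0.0171
```

```bash
python3 -m inch '[0,0,0.1,0,0,0,0, 0,0,0.1,0,0,0,0, 0,0,0.1,0,0,0,0]' | egrep 'pos|force|wid'
```

```text
ee_pos: [0.571, 0.2192, 0.1375]
force: [-0.5, -0.4, 7.4]
grip_width: 0.0169
```

```bash
python3 -m inch '[0,0,0.05,0,0,0,0, 0,0,0.05,0,0,0,0, 0,0,0,0,0,0,0]' | egrep 'pos|force|wid'
```

```text
ee_pos: [0.5712, 0.2192, 0.137]
force: [-1.2, -1.3, 9.2]
grip_width: 0.0172
```

```bash
python3 -m inch '[0,0,0.05,0,0,0,0, 0,0,0.05,0,0,0,0, 0,0,0,0,0,0,0, 0,0,0,0,0,0,0]' | egrep 'pos|force|wid'
```

```text
ee_pos: [0.5715, 0.2193, 0.1365]
force: [-1.6, -1.2, 12.2]
grip_width: 0.0173
```

```bash
python3 -m inch '[0,0,-0.1,0,0,0,0, 0,0,-0.05,0,0,0,0, 0,0,0,0,0,0,0]' | egrep 'pos|force|wid'; python3 -m inch '[0,0,0,0,0,0,0.1, 0,0,0,0,0,0,0.25, 0,0,0,0,0,0,0.4, 0,0,0,0,0,0,0.4, 0,0,0,0,0,0,0.4]'
```

```text
ee_pos: [0.5709, 0.2192, 0.137]
force: [-1.4, -1.0, 5.0]
grip_width: 0.0176
time_s: 15.72
ee_pos: [0.5708, 0.2192, 0.1365]
eef_rot: [-3.141, 0.0, 1.359]
force: [0.2, -0.7, -0.5]
grip_width: 0.0375
```

```bash
python3 -m inch '[0,0,-0.5,0,0,0,0.4, 0,0,-1.5,0,0,0,0.4, 0,0,-2.5,0,0,0,0.4, 0,0,-2.5,0,0,0,0.4, 0,0,-2.5,0,0,0,0.4, -2,0.5,-1.5,0,0,0,0.4, -4,0.5,0,0,0,0,0.4, -4,0.5,0,0,0,0,0.4, -4,0.5,0,0,0,0,0.4, -4,0.5,0,0,0,0,0.4, -4,0.5,0,0,0,0,0.4, -4,0.5,0,0,0,0,0.4, 0,0,0,0,0,0,0.4]'
python3 - <<'E'
from h import *
np.set_printoptions(precision=4,suppress=True)
ims={n:shot(n,n+"3") for n in("top","side")}
for n in ims:
    f=n+"3"
    P,px=cloud(n,f,hsv(f,(5,150,120),(16,255,255)))
    k=(np.hypot(P[:,0]-.571,P[:,1]-.2186)<.02)&(P[:,2]>.11); print(n,k.sum(),np.percentile(P[k],[3,50,97],0))
    t=k&(P[:,2]>np.percentile(P[k,2],97)-.005); print(P[t].mean(0),px[t].mean(0),px[k].min(0),px[k].max(0))
    for l in("rod_top","mouth"):print(l,[(round(r['score'],2),np.round(r['centre'],1).tolist()) for r in ctrl.place_of(n,l)[:3]])
for z in(.164,.168,.172,.176): print(z,proj("side",[.571,.219,z]),proj("top",[.571,.219,z]))
s=cv2.imread('pics/side3.png')[230:380,220:340];t=cv2.imread('pics/top3.png')[160:230,170:240]
c=np.zeros((600,800,3),np.uint8);c[:,:480]=cv2.resize(s,(480,600),interpolation=cv2.INTER_CUBIC);c[:320,480:]=cv2.resize(t,(320,320));cv2.imwrite('pics/v6.png',c)
state();go(.5,-.2022,.235)
E
```

```text
time_s: 17.35
ee_pos: [0.5497, -0.0454, 0.247]
eef_rot: [3.141, 0.0, 1.355]
force: [0.3, 0.4, -0.0]
grip_width: 0.0376
top 35 [[0.5619 0.2118 0.1651]
 [0.5696 0.218  0.1725]
 [0.5768 0.2258 0.1764]]
[0.5689 0.218  0.1739] [199.     196.0526] [196 193] [202 199]
rod_top [(0.6, [198.2, 193.6])]
mouth [(0.64, [209.5, 198.8])]
side 210 [[0.5627 0.2136 0.1455]
 [0.5688 0.2247 0.1698]
 [0.5772 0.2283 0.1749]]
[0.5702 0.2207 0.1736] [271.4519 303.7981] [266 299] [277 319]
rod_top [(0.72, [273.4, 303.5]), (0.18, [278.8, 358.6])]
mouth [(0.87, [274.6, 331.0])]
0.164 [[271.88   306.5202]] [[199.6407 195.6836]]
0.168 [[271.6558 304.9271]] [[199.2322 195.4708]]
0.172 [[271.4296 303.3178]] [[198.8209 195.2566]]
0.176 [[271.2013 301.6921]] [[198.4069 195.0409]]
{'time_s': 17.65, 'ee_pos': [0.5504, -0.0416, 0.2467], 'eef_rot': [-3.1416, -0.0001, 1.3601], 'force': [0.2247, 0.1026, -0.1412], 'grip_width': 0.0376, 'qpos': [-0.1419, 0.2645, 1.4214, 0.0001, 1.4557, -1.5021]}
to go cm (tool): [-16.75  -1.57   1.17]
```

View pics/v6.png

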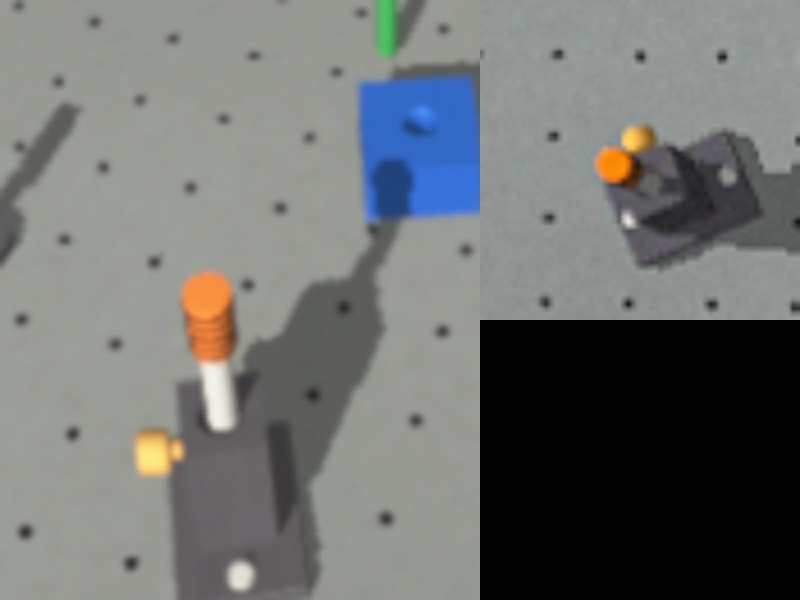

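Crop v6 shows the rod standing upright in the bore, top disc centre at side pixel (271.75,303.75). Estimates of the top height are 0.1716 (kinematics), about 0.171 (pixel) and 0.1735 (depth), so I'll use 0.172. Next I go to the tab.

```bash
python3 -m inch '[-2,-0.2,0,0,0,0,0.4, -4,-0.4,0,0,0,0,0.4, -4,-0.4,0,0,0,0,0.4, -4,-0.4,0,0,0,0,0.4, -2.75,-0.17,0,0,0,0,0.4, 0,0,0,0,0,0,0.4, 0,0,0,0,0,0,0.4]'
python3 - <<'E'
from h import *
go(.5,-.2022,.098)
E
```

```text
time_s: 18.52
ee_pos: [0.4997, -0.2026, 0.2466]
eef_rot: [-3.142, -0.0, 1.359]
force: [-0.2, -0.7, -0.5]
grip_width: 0.0374
to go cm (tool): [ 0.04  0.02 14.86]
```

```bash
python3 -m inch '[0,0,2,0,0,0,0.4, 0,0,3,0,0,0,0.4, 0,0,3,0,0,0,0.4, 0,0,2.5,0,0,0,0.4, 0,0,2,0,0,0,0.4, 0,0,1.3,0,0,0,0.4, 0,0,1,0,0,0,0.4, 0,0,0,0,0,0,0.4]'; python3 -m inch '[0,0,0,0,0,0,0, 0,0,0,0,0,0,0, 0,0,0,0,0,0,0, 0,0,0,0,0,0,0]' 20
```

```text
time_s: 19.52
ee_pos: [0.4997, -0.2026, 0.0984]
eef_rot: [-3.141, -0.0, 1.359]
force: [-0.8, 0.4, -0.1]
grip_width: 0.0376
time_s: 20.02
ee_pos: [0.4999, -0.2031, 0.099]
eef_rot: [3.141, 0.0, 1.359]
force: [-0.5, -2.0, 2.5]
grip_width: 0.0116
```

```bash
python3 -m inch '[0,0,-0.3,0,0,0,0, 0,0,-0.8,0,0,0,0, 0,0,-1,0,0,0,0, 0,0,-1,0,0,0,0, 0,0,-1,0,0,0,0, 0,0,-1,0,0,0,0, 0,0,-0.7,0,0,0,0, 0,0,-0.3,0,0,0,0, 0,0,0,0,0,0,0, 0,0,0,0,0,0,0]'; python3 -m inch '[0,0,0,0,0,0,0.15, 0,0,0,0,0,0,0.4, 0,0,0,0,0,0,0.4, 0,0,-2,0,0,0,0.4, 0,-2,-3,0,0,0,0.4, 0,-5,-3,0,0,0,0.4, 0,-5,0,0,0,0,0.4, 0,-5,0,0,0,0,0.4, 0,0,0,0,0,0,0.4]'
python3 - <<'E'
from h import *
np.set_printoptions(precision=4,suppress=True)
for n in("top","side"):
    f=n+"4"; shot(n,f)
    for g in(n+"0",f):
        P,px=cloud(n,g,hsv(g,(22,130,120),(34,255,255)))
        k=(np.hypot(P[:,0]-.5,P[:,1]+.202)<.03); print(g,k.sum(),np.percentile(P[k],[3,50,97],0)[:,2],px[k].min(0),px[k].max(0),px[k].mean(0))
        t=k&(P[:,2]>np.percentile(P[k,2],95)-.004); print(" top",P[t].mean(0),px[t].mean(0))
    P,px=cloud(n,f,hsv(f,(5,150,120),(16,255,255)))
    k=(np.hypot(P[:,0]-.571,P[:,1]-.2186)<.02)&(P[:,2]>.11)
    t=k&(P[:,2]>np.percentile(P[k,2],95)-.004); print(" rod top",P[t].mean(0),px[t].mean(0))
    print([(round(r['score'],2),np.round(r['centre'],1).tolist()) for r in ctrl.place_of(n,"pointer")[:3]],proj(n,[[.5,-.2022,.172],[.5,-.2022,.187]]))
s=cv2.imread('pics/side4.png')[120:270,290:410];cv2.imwrite("pics/v7.png",cv2.resize(s,(480,600),interpolation=cv2.INTER_CUBIC))
state()
E
```

```text
time_s: 21.28
ee_pos: [0.4999, -0.203, 0.16]
eef_rot: [3.141, 0.0, 1.359]
force: [0.7, -5.2, 1.6]
grip_width: 0.0117
time_s: 22.4
ee_pos: [0.332, -0.1666, 0.2403]
eef_rot: [3.14, 0.001, 1.358]
force: [-0.1, -0.3, 0.7]
grip_width: 0.0377
top0 63 [0.0895 0.1234 0.1275] [370 224] [376 234] [372.7302 228.9841]
 top [ 0.499  -0.2027  0.1252] [373.     229.5676]
top4 69 [0.1642 0.1855 0.1897] [372 222] [379 233] [375.3333 227.5362]
 top [ 0.4984 -0.2026  0.1874] [375.7143 228.2571]
 rod top [0.5686 0.2173 0.1739] [199.2857 196.1429]
[(0.81, [443.0, 235.4]), (0.71, [377.9, 225.9])] [[374.8545 227.9684]
 [375.5437 227.5656]]
side0 143 [0.0997 0.1159 0.1277] [360 171] [372 185] [366.007  177.6014]
 top [ 0.5013 -0.2006  0.1263] [366.5122 173.3659]
side4 160 [0.1608 0.1778 0.1888] [362 148] [375 163] [368.025  155.3063]
 top [ 0.5011 -0.2011  0.1873] [368.8936 150.7872]
 rod top [0.5705 0.2208 0.1734] [271.2596 303.8173]
[(0.83, [368.8, 161.4]), (0.81, [382.5, 152.0])] [[368.8784 156.4257]
 [369.4553 150.7209]]
{'time_s': 22.6, 'ee_pos': [0.3343, -0.1673, 0.2396], 'eef_rot': [-3.1413, -0.0002, 1.3592], 'force': [0.4596, -0.0387, 1.3217], 'grip_width': 0.0378, 'qpos': [-0.5621, -0.1511, 1.8759, 0.0001, 1.4171, -1.9214]}
```

View pics/v7.png

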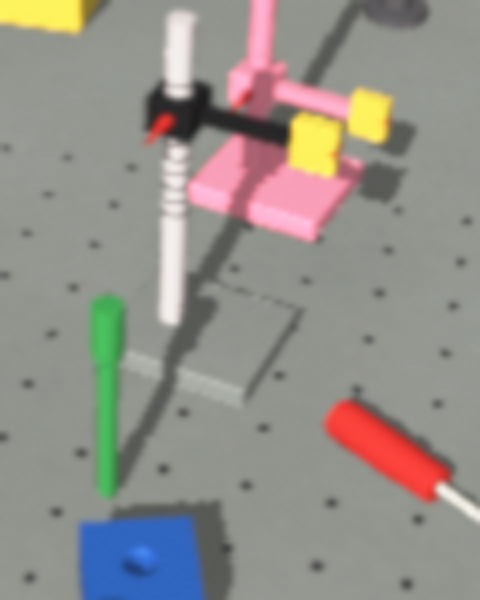

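Crop v7 shows the tab at side pixel (368,155), raised and clear of the gripper. By depth its middle is at 0.1723, against a rod top of 0.1716–0.1735. That is within about 1.5 mm, so I'm handing in.

```bash
python3 -c "
from h import *
ctrl.hand_in(); state()"
```

```text
the job is handed in; nothing more can be done
the job is handed in; nothing more can be done
```

The rod is standing on the bore floor, the gauge's yellow tab is level with its top, and I've handed the job in. The interface reports no verdict, so the figures below are my own checks.

- **Rod:** I took the orange rod from the blue rack and pushed it past the shoe, where sliding took about 4 N. The floor came about 58 mm down. The pad's rise showed clearly: the wrist read at most 12 N, of which I estimate about 9 N was on the floor. I then backed off 1.5 mm and released, and the rod stands upright.
- **Exposed length:** its top is at about 0.172 m, so about 82 mm of the rod stays exposed above the mouth.
- **Gauge:** I raised the grey gauge's tab 61 mm, released it and withdrew the arm clear.
- **Last checks:** depth from both cameras put the tab's middle at 0.1723 m, and kinematics gave 0.1718 m. For the rod's top, kinematics gave 0.1716 m, the side-view pixel about 0.171 m and camera depth about 0.1735 m. These differ by up to about 2 mm, inside the 4 mm tolerance.
- **Not checked:** I didn't re-measure the lens mount, screwdriver or optics case at the end. No move was planned near them, and I saw no unexpected contact force.

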